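# Sift the small pebbles into the insect box

## Task

The green sieve draining on the ceramic ramp holds five rinsed pebbles. Bring it with its whole load over the open insect box and shake it side to side there until the three small pebbles have dropped through its big holes into the box and only the two large ones are left in it; then set it back on the ramp as it stood, large pebbles and all, and let go. Leave the glass dishes in their rack, the snake hook and the misting bottle where they are.

Things in the scene. Friction and masses are not known exactly. Their poses are not given: they have to be found in the camera images.
- sieve_grip (a point): Middle of the sieve's handle, half-way up it. The sieve is one loose green plastic piece, 0.13-0.21 kg. Handle: straight bar along sieve x, 85 mm long, 20 wide (y), 24 high (z), its front end at the pan's back wall, 48 mm ahead of this point. Axes are the sieve's: x from handle to nose, z up out of the pan. At the start x slopes 28 degrees down; the handle juts out free past the ramp's high end.
- sieve_pan (a point): Middle of the underside of the sieve's pan; sieve axes. The handle point is at x -107, y 0, z +20 mm from here. Pan: 118 mm long (x), 168 wide (y), open on top, walls 34 mm high and 4 thick; floor 1.5 to 5 mm above this point (the side walls are its runners).
- sieve_holes (a point): Middle of the sieve floor's coarse part (on the floor's top, 19 mm behind the pan's middle): two rows of four square holes of 26 mm, rows at x -17 and +17 mm, columns at y -59, -20, +20, +59 mm from here, with 8 to 13 mm strips between. A small pebble drops through once it slides over a hole; a large one cannot.
- sieve_nose (a point): Middle of the sieve floor's nose part (44 mm long, the pan's full width; 33 mm ahead of the pan's middle), which has only 3 mm drain slits and holds every pebble. While the nose points down all pebbles lie here. They slide on the plastic with friction 0.16 to 0.24, so quick strokes (3 m/s2 or more) or a slope over 14 degrees are needed to shift them.
- ramp: Pale ceramic wedge, fixed, 184 mm wide (y), about 130 long (x). Origin: its underside, straight below the resting sieve's pan middle, which sits 50 mm above. +x is level and points down the slope. The top slopes 28 degrees, from 81 mm high at the -x end to 14 mm at the foot, where a ledge about 14 mm high runs across and stops the sieve's nose (1 to 2 mm gap as it stands).
- insect_box: Clear acrylic box, fixed, open on top: 200 mm (x) by 250 mm (y), 100 mm high, walls and floor 4 mm. Origin at the middle of its underside, x and y along its sides. A clear flap hinged on the rim of its +x side stands open.
- flap (a joint): Opening angle of the box's flap in rad: 0 shut, 1.57 standing straight up from the box's +x rim (200 mm tall, 250 wide, 4 thick, a small white finger tab on its +x face at the free edge), more: leaning back away from the opening. It stays where it is left.
- small1_mid (a point): Centre of one of the three small grey pebbles, flat round stones 21 mm across and 11 mm thick, about 10 g.
- small2_mid (a point): Centre of one of the three small grey pebbles, flat round stones 21 mm across and 11 mm thick, about 10 g.
- small3_mid (a point): Centre of one of the three small grey pebbles, flat round stones 21 mm across and 11 mm thick, about 10 g.
- large1_mid (a point): Centre of one of the two large grey pebbles, flat round stones 42 mm across and 18 mm thick, about 55 g.
- large2_mid (a point): Centre of one of the two large grey pebbles, flat round stones 42 mm across and 18 mm thick, about 55 g.
- rack: Low wooden rack, fixed, 140 mm (x) by 90 mm (y), 54 mm high with its dowels; origin at the middle of its underside. It holds the three dishes on edge, their tops 100 mm above its underside.
- dish1: Glass dish standing on edge in the rack, 90 mm across, 16 mm thick; origin at its centre, x along its axis. Must stay where it is.
- dish2: Glass dish standing on edge in the rack, 90 mm across, 16 mm thick; origin at its centre, x along its axis. Must stay where it is.
- dish3: Glass dish standing on edge in the rack, 90 mm across, 16 mm thick; origin at its centre, x along its axis. Must stay where it is.
- hook: Chrome snake hook lying flat, 300 mm long along its y (black grip to -y, hook to +y), 14 mm high; origin under the middle. Must stay where it is.
- mister_mid (a point): Amber misting bottle with a black spray head, 66 mm across and 151 mm tall, upright; this point is on its axis 70 mm above its underside. Must stay where it is.
- board: Bamboo cutting board under everything, fixed, 500 by 880 mm; origin at the middle of its underside, its top 20 mm above that and above the work surface.
Not all that is in view belongs to the job. Leave any pink look-alike of the part that bears large2_mid alone. Leave any purple look-alike of the part that bears large1_mid alone.

How it is judged (in metres and radians):
On the way, in this order (a step that is already met when the one before it is completed fails the run):
1. the sieve is held up over the box, above its rim, with all five pebbles in it (horizontal distance between sieve_pan and insect_box below 0.12 m and z of sieve_pan in the frame of insect_box above 0.1 m and x of small1_mid in the frame of sieve_pan between -0.06 and 0.06 m and y of small1_mid in the frame of sieve_pan between -0.085 and 0.085 m and z of small1_mid in the frame of sieve_pan between 0 and 0.06 m and x of small2_mid in the frame of sieve_pan between -0.06 and 0.06 m and y of small2_mid in the frame of sieve_pan between -0.085 and 0.085 m and z of small2_mid in the frame of sieve_pan between 0 and 0.06 m and x of small3_mid in the frame of sieve_pan between -0.06 and 0.06 m and y of small3_mid in the frame of sieve_pan between -0.085 and 0.085 m and z of small3_mid in the frame of sieve_pan between 0 and 0.06 m and x of large1_mid in the frame of sieve_pan between -0.06 and 0.06 m and y of large1_mid in the frame of sieve_pan between -0.085 and 0.085 m and z of large1_mid in the frame of sieve_pan between 0 and 0.06 m and x of large2_mid in the frame of sieve_pan between -0.06 and 0.06 m and y of large2_mid in the frame of sieve_pan between -0.085 and 0.085 m and z of large2_mid in the frame of sieve_pan between 0 and 0.06 m), for 0.1 s.
2. the three small pebbles are in the box and the two large ones in the sieve, while the sieve is still above the box (horizontal distance between sieve_pan and insect_box below 0.12 m and z of sieve_pan in the frame of insect_box above 0.1 m and x of small1_mid in the frame of insect_box between -0.1 and 0.1 m and y of small1_mid in the frame of insect_box between -0.125 and 0.125 m and z of small1_mid in the frame of insect_box between 0 and 0.06 m and x of small2_mid in the frame of insect_box between -0.1 and 0.1 m and y of small2_mid in the frame of insect_box between -0.125 and 0.125 m and z of small2_mid in the frame of insect_box between 0 and 0.06 m and x of small3_mid in the frame of insect_box between -0.1 and 0.1 m and y of small3_mid in the frame of insect_box between -0.125 and 0.125 m and z of small3_mid in the frame of insect_box between 0 and 0.06 m and x of large1_mid in the frame of sieve_pan between -0.06 and 0.06 m and y of large1_mid in the frame of sieve_pan between -0.085 and 0.085 m and z of large1_mid in the frame of sieve_pan between 0 and 0.06 m and x of large2_mid in the frame of sieve_pan between -0.06 and 0.06 m and y of large2_mid in the frame of sieve_pan between -0.085 and 0.085 m and z of large2_mid in the frame of sieve_pan between 0 and 0.06 m), for 0.2 s.
3. the sieve is back on the ramp, still in the gripper (distance of sieve_pan from where it was at the start of the episode below 0.03 m and angle between the x axis of sieve_pan and the x axis of ramp, either way round between 0.35 and 0.65 rad and angle between the y axis of sieve_pan and the y axis of ramp, either way round below 0.2 rad and x of sieve_grip in the frame of ramp below -0.05 m and x of large1_mid in the frame of sieve_pan between -0.06 and 0.06 m and y of large1_mid in the frame of sieve_pan between -0.085 and 0.085 m and z of large1_mid in the frame of sieve_pan between 0 and 0.06 m and x of large2_mid in the frame of sieve_pan between -0.06 and 0.06 m and y of large2_mid in the frame of sieve_pan between -0.085 and 0.085 m and z of large2_mid in the frame of sieve_pan between 0 and 0.06 m and contact force between the fingers and sieve above 0.5 N and contact force between ramp and sieve above 0.2 N), for 0.1 s.
At the end, for the whole second after the job is handed in: The sieve rests on the ramp within 30 mm of where it stood, sloping nose down with its handle at the high end (turned less than 0.2 rad), let go and still; the two large pebbles are in it and the three small ones lie in the insect box (distance of sieve_pan from where it was at the start of the episode below 0.03 m and angle between the x axis of sieve_pan and the x axis of ramp, either way round between 0.35 and 0.65 rad and angle between the y axis of sieve_pan and the y axis of ramp, either way round below 0.2 rad and x of sieve_grip in the frame of ramp below -0.05 m and x of large1_mid in the frame of sieve_pan between -0.06 and 0.06 m and y of large1_mid in the frame of sieve_pan between -0.085 and 0.085 m and z of large1_mid in the frame of sieve_pan between 0 and 0.06 m and x of large2_mid in the frame of sieve_pan between -0.06 and 0.06 m and y of large2_mid in the frame of sieve_pan between -0.085 and 0.085 m and z of large2_mid in the frame of sieve_pan between 0 and 0.06 m and x of small1_mid in the frame of insect_box between -0.1 and 0.1 m and y of small1_mid in the frame of insect_box between -0.125 and 0.125 m and z of small1_mid in the frame of insect_box between 0 and 0.06 m and x of small2_mid in the frame of insect_box between -0.1 and 0.1 m and y of small2_mid in the frame of insect_box between -0.125 and 0.125 m and z of small2_mid in the frame of insect_box between 0 and 0.06 m and x of small3_mid in the frame of insect_box between -0.1 and 0.1 m and y of small3_mid in the frame of insect_box between -0.125 and 0.125 m and z of small3_mid in the frame of insect_box between 0 and 0.06 m and linear speed of sieve below 0.02 m/s and contact force between ramp and sieve above 0.2 N); the robot touches nothing.
It fails at once if a dish, the hook or the misting bottle is moved more than 20 mm (distance of any of dish1, dish2, dish3, hook, mister_mid from where it was at the start of the episode above 0.02 m).
It fails at once if a large pebble leaves the sieve (distance between any of large1_mid, large2_mid and sieve_pan above 0.13 m).
It also fails if it takes over 64 s, if anything falls off the work surface, if the arm or the gripper's body presses on something with over 40 N, if the wrist force passes 120 N, or if a joint passes its speed limit or range.

## Robot

A 6-joint arm with a two-finger parallel gripper is mounted at the origin on the work surface. World frame = base frame: x ahead of the robot, y to its left, z up, the work surface at z = 0. Lengths are in mm, angles in rad, forces in N, time in s.
With the tool pointing down it reaches from about 375 to 900 mm from the base axis. Payload 3.1 kg.
Tool frame: the origin (TCP) lies midway between the tips of the shut fingers; the grasp point (between the pads) lies 19 mm behind it (robot.grip_point_offset is the distance from the TCP to the grasp point, in mm); z points along the fingers, y is the line along which they close (so a half turn about z gives the same grasp; the last joint's range is limited). The gripper opens to 85 mm and grips with 20 to 120 N. Pads are 22 mm wide; open, the fingers measure 114 mm over their backs; the gripper's body (76 mm by 85 mm) begins 54 mm behind the grasp point. The pads swing forward as they close: fully open they stand 13 mm farther back than shut.
Start: joints at [-1.369, 0.527, 1.433, -0, 1.181, -0.178], TCP at [231.73, -580.429, 231.31] pointing down, gripper open.
Joint ranges: [-3.08, 3.08], [-0.75, 2.2], [0.22, 2.44], [-1.43, 4.57], [0, 2.65], [-2.85, 2.85]. Speed limits (rad/s): [2.79, 2.79, 3.14, 3.14, 3.14, 3.14].

## Interface

Orientations are given as [roll, pitch, yaw] about the fixed x, y, z axes, in that order (R = Rz(yaw) Ry(pitch) Rx(roll)).
In Python, from plant import robot, vision gives the robot as it stands. The module is installed in compiled form; this text tells all that it offers.
- The arm moves only by the tool servo_tool, never from a script. Its argument "series" is a list of rows, each an object of numbers: "tx", "ty", "tz": the shift along the tool's x, y, z in cm; "wx", "wy", "wz": the turn, a rotation vector about the tool's x, y, z in degrees; "claw": the finger opening in cm, from 0 to 8.54. In form: [{"tx": .., "ty": .., "tz": .., "wx": .., "wy": .., "wz": .., "claw": ..}, ...]. A call has 1 to 5 rows; each row shifts and turns the commanded pose from where the row before left it, along the tool's axes as they then stand; what a row does not reach is not made up. A row lasts 1/12 s, in which the tool goes at most 41.7 mm and 7.16 degrees, less where a joint would pass 70% of its speed; a pose out of reach is approached as far as the arm can. A call is refused whole if a number of a shift passes 4.17 or a number of a turn 7.16, either way. A call with a gripper value outside its range is refused whole. The fingers move at their own pace and stop on an object; "squeeze" is the grip in N (left out, the last holds). Time passes only in rows, so rows that do not move let the fingers close. It gives the time, the measured TCP pose, the force, the opening and the grip force at its end, in the units of the state.
- robot.sense(): the state, without advancing time (a new reading comes with each control period).
- vision.read_camera(name): name is "scene" or "top" or "wrist"; returns a dict with "frame" (384x512x3 uint8, red, green, blue), "fx", "fy", "cx", "cy" (pixels), "xyz" and "attitude" of the camera in the world. Camera axes: x right, y down, z forward; pixel columns grow to the right and rows downward; lengths in mm; the calibration is good to about 2 mm. A picture is of the moment at which its call begins. There is no depth.
- robot.hand_in(): hands the job in; it is judged then, once.
Trained networks look in the newest picture that a camera, given by its name, has taken for a name from the list of things; names that differ only in an ending like _2 or _b are one class to them, and where a whole thing is asked for, a point or a joint stands for the part that bears it (a point fixed in the world has none). Each returns a list of dicts, best first, with "confidence" (0 to 1); they miss things now and then, are a little off and sometimes report something else, mostly with a low value. They report only what shows in the picture. A call takes as long as a camera call. They do not tell look-alikes from the thing itself.
- vision.regions_of(camera, label): "region" (384x512 bool, what is visible of it) and "extent" ([centre column, centre row, width, height] in pixels, round what is visible of it).
The state is a dict: "time_s": time; "joint_positions": joint angles; "joint_velocities": joint speeds; "tau": joint torques, N m; "ee_pos": TCP position; "ee_rot": TCP orientation; "contact_force": force on the tool from outside, world axes, zero at the start; "wrist_torque": the same for the moment, N m; "grip_width": finger opening in mm; "grip_force": force on a finger pad.
Only numpy, scipy, OpenCV 4.12 (cv2) and the standard library are available. Lean on these libraries where they do the work, as an engineer would, in place of code of your own. Each camera call takes 0.05 s, during which the arm holds its last target. There are 200 camera calls.

## Working session

There is one attempt and no reset: what is moved stays moved. The work goes in short steps, Python scripts to look and compute and a tool call to move; the robot and the scene stay as the last step left them, time stands still between calls to the robot, and variables do not carry over. Pictures are saved under pics/ and viewed, at most 10 in all, crops included, and the job is handed in when it is done.

Besides the shell and the picture viewer there is one more tool, called after "Call:" as a command line: name --argument value ..., lists and objects as JSON in quotes. servo_tool: Moves the arm, as the interface text tells. Its arguments: {"type":"object","properties":{"series":{"type":"array"},"squeeze":{"type":"number"}},"required":["series"]}

```bash
mkdir -p pics; cat > h.py <<'E'
import numpy as np, cv2
from plant import robot, vision
from scipy.spatial.transform import Rotation as R
def Rm(a):
    a=np.array(a,float)
    return a if a.shape==(3,3) else R.from_euler('xyz',a).as_matrix()
def ray(c,u,v):
    d=Rm(c['attitude'])@np.array([(u-c['cx'])/c['fx'],(v-c['cy'])/c['fy'],1.]); return np.array(c['xyz'],float),d
def atz(c,u,v,z):
    o,d=ray(c,u,v); return o+d*(z-o[2])/d[2]
def proj(c,p):
    q=(np.asarray(p,float)-np.array(c['xyz']))@Rm(c['attitude']); return np.array([c['fx']*q[...,0]/q[...,2]+c['cx'],c['fy']*q[...,1]/q[...,2]+c['cy']]).T
def save(c,n): cv2.imwrite('pics/'+n,cv2.cvtColor(c['frame'],cv2.COLOR_RGB2BGR))
E
python3 - <<'E'
from h import *
fs=[]
for n in('scene','top'):
    c=vision.read_camera(n); print(n,c['xyz'],c['attitude'],c['fx'],c['cx'],c['cy']); fs.append(c['frame'])
    for l in ['sieve_pan','ramp','insect_box','flap','large1_mid','small1_mid','rack','hook','mister_mid','board']:
        print(l,[(round(d['confidence'],2),[int(x) for x in d['extent']]) for d in vision.regions_of(n,l)][:6])
    cv2.imwrite(f'pics/{n}0.png',cv2.cvtColor(c['frame'],cv2.COLOR_RGB2BGR))
print(robot.sense())
E
```

```text
scene [801.80530114 844.83754153 924.15687219] [-2.27439806 -0.01347928  2.89850799] 429.9482505768504 259.7495287396939 192.07586001370504
sieve_pan [(0.89, [230, 164, 62, 52])]
ramp [(0.82, [227, 171, 53, 45])]
insect_box [(0.9, [275, 276, 113, 175])]
flap [(0.95, [233, 259, 26, 148]), (0.22, [231, 165, 63, 55])]
large1_mid [(0.58, [198, 150, 10, 11]), (0.5, [211, 163, 8, 11])]
small1_mid [(0.56, [305, 221, 12, 32])]
rack [(0.72, [306, 226, 53, 35]), (0.32, [231, 161, 64, 51])]
hook [(0.72, [203, 236, 31, 71])]
mister_mid [(0.78, [218, 226, 17, 44]), (0.49, [321, 218, 10, 28]), (0.47, [306, 228, 54, 33]), (0.43, [306, 221, 13, 29])]
board [(0.74, [283, 262, 247, 242]), (0.61, [306, 221, 12, 30])]
top [457.7764178  -69.33465568 978.27839667] [-3.02662898 -0.00428902 -1.59602898] 349.5462505100284 249.8271344951395 200.8824739236872
sieve_pan [(0.62, [330, 184, 78, 70])]
ramp [(0.78, [329, 181, 81, 44]), (0.18, [215, 154, 26, 32])]
insect_box [(0.82, [105, 173, 144, 141]), (0.53, [324, 158, 8, 10])]
flap [(0.91, [103, 132, 141, 68]), (0.29, [328, 179, 80, 45])]
large1_mid [(0.69, [39
[... 345 characters left out ...]
ime_s': 1.1, 'joint_positions': array([-1.36952665e+00,  5.27483540e-01,  1.43271414e+00, -2.79865128e-05,
        1.18136957e+00, -1.78498983e-01]), 'joint_velocities': array([-0.00027179,  0.00093265, -0.0023957 ,  0.00121478,  0.00075248,
       -0.00020952]), 'tau': array([ 7.95949973e-05, -4.42332816e+01, -1.78423136e+01, -3.82378821e-04,
        8.39040349e-04,  7.56812511e-06]), 'ee_pos': array([ 231.70723655, -580.43876481,  231.31601067]), 'ee_rot': array([3.14157225e+00, 2.99906605e-05, 3.79779289e-01]), 'contact_force': array([-0.4434783 , -0.55928599, -0.23193756]), 'wrist_torque': array([ 0.00354769,  0.0477219 , -0.03675445]), 'grip_force': 0.0, 'grip_width': 85.67531881865418}
```

```bash
python3 - <<'E'
import cv2,numpy as np
t=cv2.imread('pics/top0.png'); s=cv2.imread('pics/scene0.png')
a=cv2.resize(t[80:300,20:420],(800,440),interpolation=cv2.INTER_CUBIC); cv2.imwrite('pics/a.png',a)
b=cv2.resize(s[100:380,130:430],(640,597),interpolation=cv2.INTER_CUBIC); cv2.imwrite('pics/b.png',b)
E
```

```text
(no output)
```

View pics/a.png

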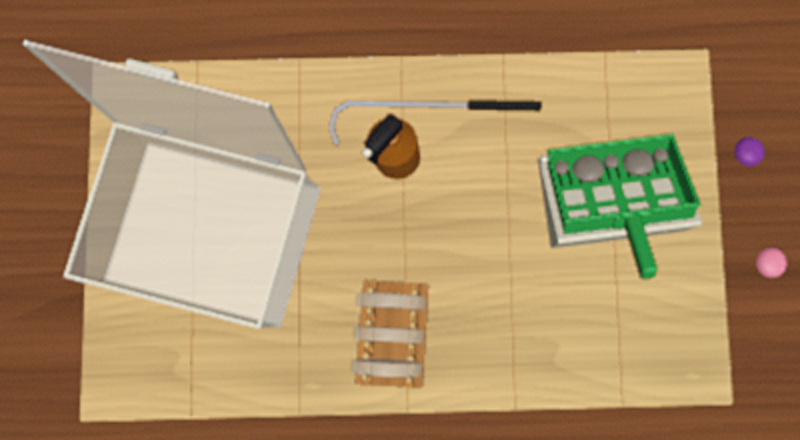

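View pics/b.png

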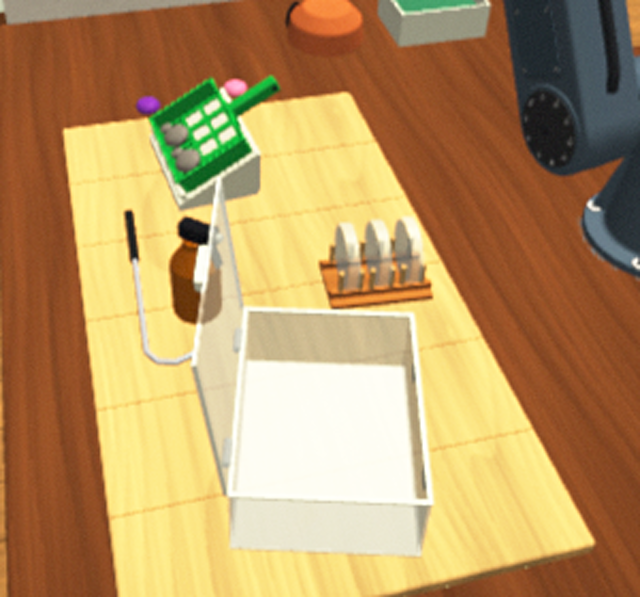

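```bash
cat >> h.py <<'E'
def box(x0,x1,y0,y1,z0,z1): return np.array([[x,y,z] for x in(x0,x1) for y in(y0,y1) for z in(z0,z1)],float)
PARTS=[box(-59,59,-84,84,0,34),box(-150,-59,-10,10,8,32)]
def sil(c,p,rot,parts=PARTS):
    m=np.zeros((384*4,512*4),np.uint8)
    for b in parts: cv2.fillConvexPoly(m,cv2.convexHull(np.round(4*proj(c,b@rot.T+p)+1.5).astype(np.int32)),1)
    return cv2.resize(m.astype(np.float32),(512,384),interpolation=cv2.INTER_AREA)
E
cat > fit.py <<'E'
from h import *
from scipy.optimize import minimize
cs=[vision.read_camera(n) for n in('scene','top')]
ms=[]
for c in cs:
    h=cv2.cvtColor(c['frame'],cv2.COLOR_RGB2HSV); g=cv2.inRange(h,(45,90,40),(80,255,255))
    n,l,s,_=cv2.connectedComponentsWithStats(g); 
    ok=[i for i in range(1,n) if s[i,4]>60]; print(s[ok].tolist())
    i=max([i for i in ok if s[i,1]>60],key=lambda i:s[i,4])
    k=np.zeros_like(g);pts=np.argwhere(l==i)[:,::-1]
    # fill holes/pebbles
    cn,_=cv2.findContours((l==i).astype(np.uint8),cv2.RETR_EXTERNAL,cv2.CHAIN_APPROX_NONE)
    cv2.drawContours(k,cn,-1,1,-1); ms.append(k.astype(np.float32))
def cost(q):
    rot=R.from_euler('xyz',[0,np.radians(28),q[3]/100]).as_matrix()
    return sum(np.abs(sil(c,q[:3],rot)-m).sum()/m.sum() for c,m in zip(cs,ms))
p0=atz(cs[1],330,180,90)
best=min((minimize(cost,[p0[0]+dx,p0[1]+dy,70,w],method='Nelder-Mead',options=dict(initial_simplex=np.array([p0[0]+dx,p0[1]+dy,70,w])+np.vstack([np.zeros(4),np.diag([15,15,8,10])]))) for dx in(-15,10) for dy in (-10,10) for w in(5,20)),key=lambda r:r.fun)
q=best.x; print(q,best.fun)
rot=R.from_euler('xyz',[0,np.radians(28),q[3]/100]).as_matrix()
print('grip',q[:3]+rot@[-107,0,20])
for u,v in[(77.5,142.5),(171.5,167.5),(151,242.5),(53.5,217.5)]: print('rim',atz(cs[1],u,v,120))
for u,v in[(130+250/2.133,100+310/2.133),(130+413/2.133,100+314/2.133),(130+428/2.133,100+498/2.133),(130+230/2.133,100+497/2.133)]: print('rimS',atz(cs[0],u,v,120))
for u,v in[(215,160)]: print('mister',atz(cs[1],u,v,60))
print('rack',atz(cs[1],214,247,70))
E
python3 fit.py
```

```text
[[412, 0, 22, 40, 430], [314, 94, 39, 11, 303], [200, 136, 61, 54, 1273]]
[[294, 147, 76, 72, 2148], [464, 346, 41, 38, 1028]]
[ 627.31620876 -287.4507066    67.93718415    9.64323711] 0.1526910662651062
grip [ 542.62555687 -295.64303677  135.82959322]
rim [715.23506671 354.01219685 120.        ]
rim [645.47695229 117.88218681 120.        ]
rim [460.72200472 167.66040773 120.        ]
rim [527.6602142  406.83721813 120.        ]
rimS [643.92157611 121.79674724 120.        ]
rimS [458.03179559 171.99755596 120.        ]
rimS [528.68281916 403.9066956  120.        ]
rimS [716.91391544 357.75442098 120.        ]
mister [676.22932787  14.56475637  60.        ]
rack [445.28883201  19.38180251  70.        ]
```

```bash
cat >> h.py <<'E'
def tool(psi,pitch):  # tool rot for sieve yaw psi, nose-down pitch (rad)
    return (R.from_euler('xyz',[0,pitch,psi])*R.from_euler('x',np.pi)).as_matrix()
def cur():
    s=robot.sense(); return np.array(s['ee_pos']),Rm(s['ee_rot']),s
def plan(p1,R1,n,p0=None,R0=None,prof=None):
    if p0 is None: p0,R0,_=cur()
    w=np.ones(n); 
    if prof: w=np.array(prof,float); n=len(w)
    elif n>4: w[[0,-1]]=.5
    f=np.cumsum(w)/w.sum(); rv=R.from_matrix(R0.T@R1).as_rotvec()
    print('dist',np.linalg.norm(p1-p0),'rot deg',np.degrees(rv))
    p,r=p0,R0
    for a in f:
        pt=p0+a*(p1-p0); rt=R0@R.from_rotvec(a*rv).as_matrix()
        t=r.T@(pt-p)/10; t=np.round(t,2); d=np.round(np.degrees(R.from_matrix(r.T@rt).as_rotvec()),1)
        print('{"tx":%g,"ty":%g,"tz":%g,"wx":%g,"wy":%g,"wz":%g}'%(*t,*d))
        p=p+r@t*10; r=r@R.from_rotvec(np.radians(d)).as_matrix()
    return p,r
PAN=np.array([627.3,-287.5,69.]); PSI=0.096; TH=np.radians(28)
def tcp_for(pan,psi,pitch,back=0,gx=-107,gz=20):
    Rs=R.from_euler('xyz',[0,pitch,psi]).as_matrix()
    return pan+Rs@[gx,0,gz-19+back]
E
python3 - <<'E'
from h import *
plan(tcp_for(PAN,PSI,TH,80),tool(PSI,TH),13)
E
```

```text
dist 446.6633884634586 rot deg [  3.97078944 -27.80970544  15.93316624]
{"tx":1.76,"ty":-0.59,"tz":0.17,"wx":0.2,"wy":-1.2,"wz":0.7}
{"tx":3.5,"ty":-1.22,"tz":0.27,"wx":0.3,"wy":-2.3,"wz":1.3}
{"tx":3.49,"ty":-1.29,"tz":0.13,"wx":0.3,"wy":-2.3,"wz":1.3}
{"tx":3.46,"ty":-1.38,"tz":0,"wx":0.4,"wy":-2.3,"wz":1.3}
{"tx":3.42,"ty":-1.45,"tz":-0.12,"wx":0.3,"wy":-2.3,"wz":1.4}
{"tx":3.38,"ty":-1.54,"tz":-0.26,"wx":0.3,"wy":-2.3,"wz":1.3}
{"tx":3.34,"ty":-1.62,"tz":-0.38,"wx":0.4,"wy":-2.4,"wz":1.3}
{"tx":3.27,"ty":-1.69,"tz":-0.51,"wx":0.3,"wy":-2.3,"wz":1.4}
{"tx":3.21,"ty":-1.78,"tz":-0.62,"wx":0.3,"wy":-2.3,"wz":1.3}
{"tx":3.14,"ty":-1.85,"tz":-0.75,"wx":0.3,"wy":-2.3,"wz":1.3}
{"tx":3.07,"ty":-1.93,"tz":-0.86,"wx":0.4,"wy":-2.3,"wz":1.3}
{"tx":2.98,"ty":-2,"tz":-0.97,"wx":0.3,"wy":-2.3,"wz":1.4}
{"tx":1.45,"ty":-1.04,"tz":-0.54,"wx":0.2,"wy":-1.2,"wz":0.6}
```

Call:
servo_tool --series '[{"tx": 1.8, "ty": -0.6, "tz": 0.1, "wx": 0.2, "wy": -1.2, "wz": 0.7}, {"tx": 3.5, "ty": -1.2, "tz": 0.2, "wx": 0.3, "wy": -2.3, "wz": 1.3}, {"tx": 3.5, "ty": -1.3, "tz": 0.1, "wx": 0.3, "wy": -2.3, "wz": 1.3}, {"tx": 3.5, "ty": -1.4, "tz": 0, "wx": 0.4, "wy": -2.3, "wz": 1.3}, {"tx": 3.4, "ty": -1.5, "tz": -0.1, "wx": 0.3, "wy": -2.3, "wz": 1.4}]'

```text
validation failed for argument at $.se...
```

Call:
servo_tool --series '[{"tx": 3.4, "ty": -1.5, "tz": -0.3, "wx": 0.3, "wy": -2.3, "wz": 1.3}, {"tx": 3.3, "ty": -1.6, "tz": -0.4, "wx": 0.4, "wy": -2.4, "wz": 1.3}, {"tx": 3.3, "ty": -1.7, "tz": -0.5, "wx": 0.3, "wy": -2.3, "wz": 1.4}, {"tx": 3.2, "ty": -1.8, "tz": -0.6, "wx": 0.3, "wy": -2.3, "wz": 1.3}, {"tx": 3.1, "ty": -1.8, "tz": -0.8, "wx": 0.3, "wy": -2.3, "wz": 1.3}]'

```text
validation failed for argument at $.se...
```

Call:
servo_tool --series '[{"tx": 3.1, "ty": -1.9, "tz": -0.9, "wx": 0.4, "wy": -2.3, "wz": 1.3}, {"tx": 3.0, "ty": -2, "tz": -1, "wx": 0.3, "wy": -2.3, "wz": 1.4}, {"tx": 1.5, "ty": -1, "tz": -0.5, "wx": 0.2, "wy": -1.2, "wz": 0.6}, {"tx": 0}]'

```text
validation failed for argument at $.se...
```

```bash
python3 - <<'E'
from h import *
c=vision.read_camera('wrist'); f=c['frame'].copy()
Rs=R.from_euler('xyz',[0,TH,PSI]).as_matrix()
for b in PARTS:
    q=proj(c,b@Rs.T+PAN)
    for i in range(8):
        for j in range(i):
            if bin(i^j).count('1')==1: cv2.line(f,tuple(int(x) for x in q[i]),tuple(int(x) for x in q[j]),(255,0,0),1)
c['frame']=cv2.resize(f,(768,576)); save(c,'w1.png')
p,r,s=cur(); print(p,s['ee_rot'],s['time_s'],tcp_for(PAN,PSI,TH,80))
plan(tcp_for(PAN,PSI,TH,-2),tool(PSI,TH),3)
E
```

```text
[ 231.72261774 -580.42211121  231.2895363 ] [-3.14155179e+00  1.56704557e-05  3.79831937e-01] 1.25 [ 571.11171773 -292.91070701  190.75221224]
dist 428.89715191478723 rot deg [  3.97127484 -27.80904524  15.93708968]
{"tx":12.83,"ty":-5.07,"tz":3.76,"wx":1.3,"wy":-9.3,"wz":5.3}
{"tx":12.76,"ty":-6.18,"tz":1.81,"wx":1.4,"wy":-9.2,"wz":5.3}
{"tx":12.27,"ty":-7.33,"tz":-0.04,"wx":1.3,"wy":-9.3,"wz":5.3}
```

View pics/w1.png

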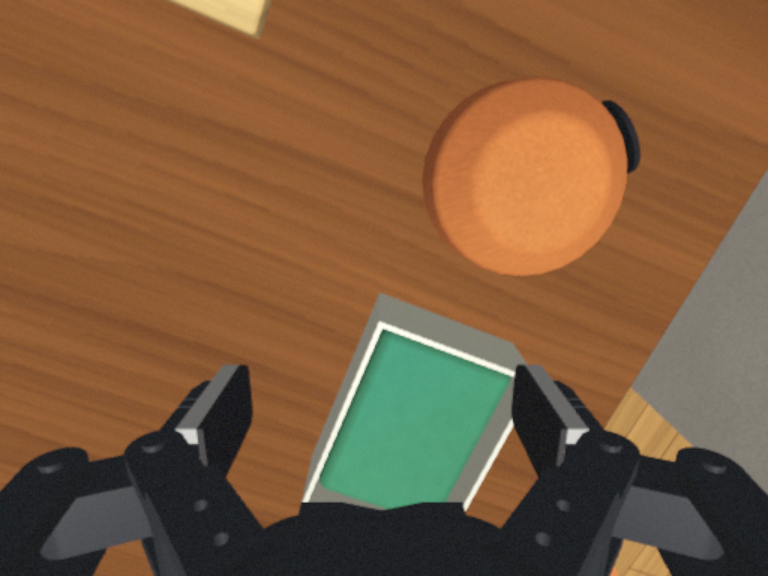

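The moves were refused, probably because the rows lacked `claw`. The picture only shows the start spot, with the orange bowl and tray below. I'll resend one call with every key filled in.

Call:
servo_tool --series '[{"tx": 1.8, "ty": -0.6, "tz": 0.1, "wx": 0.2, "wy": -1.2, "wz": 0.7, "claw": 8.5}, {"tx": 3.5, "ty": -1.2, "tz": 0.2, "wx": 0.3, "wy": -2.3, "wz": 1.3, "claw": 8.5}, {"tx": 3.5, "ty": -1.3, "tz": 0.1, "wx": 0.3, "wy": -2.3, "wz": 1.3, "claw": 8.5}, {"tx": 3.5, "ty": -1.4, "tz": 0, "wx": 0.4, "wy": -2.3, "wz": 1.3, "claw": 8.5}, {"tx": 3.4, "ty": -1.5, "tz": -0.1, "wx": 0.3, "wy": -2.3, "wz": 1.4, "claw": 8.5}]'

```text
time_s: 1.67
ee_pos: [360.4, -470.9, 217.8]
ee_rot: [-3.126, 0.184, 0.274]
contact_force: [1.2, -0.5, -0.4]
grip_width: 85.2
grip_force: 0.0
```

Call:
servo_tool --series '[{"tx": 3.4, "ty": -1.5, "tz": -0.3, "wx": 0.3, "wy": -2.3, "wz": 1.3, "claw": 8.5}, {"tx": 3.3, "ty": -1.6, "tz": -0.4, "wx": 0.4, "wy": -2.4, "wz": 1.3, "claw": 8.5}, {"tx": 3.3, "ty": -1.7, "tz": -0.5, "wx": 0.3, "wy": -2.3, "wz": 1.4, "claw": 8.5}, {"tx": 3.2, "ty": -1.8, "tz": -0.6, "wx": 0.3, "wy": -2.3, "wz": 1.3, "claw": 8.5}, {"tx": 3.1, "ty": -1.8, "tz": -0.8, "wx": 0.3, "wy": -2.3, "wz": 1.3, "claw": 8.5}]'

```text
time_s: 2.08
ee_pos: [502.2, -351.0, 201.5]
ee_rot: [-3.13, 0.389, 0.159]
contact_force: [0.6, -0.0, -0.0]
grip_width: 84.9
grip_force: 0.0
```

Call:
servo_tool --series '[{"tx": 3.1, "ty": -1.9, "tz": -0.9, "wx": 0.4, "wy": -2.3, "wz": 1.3, "claw": 8.5}, {"tx": 3.0, "ty": -2, "tz": -1, "wx": 0.3, "wy": -2.3, "wz": 1.4, "claw": 8.5}, {"tx": 1.5, "ty": -1, "tz": -0.5, "wx": 0.2, "wy": -1.2, "wz": 0.6, "claw": 8.5}, {"tx": 0, "ty": 0, "tz": 0, "wx": 0, "wy": 0, "wz": 0, "claw": 8.5}]'

```text
time_s: 2.42
ee_pos: [576.5, -289.2, 190.7]
ee_rot: [-3.139, 0.488, 0.104]
contact_force: [-0.3, -0.4, 0.4]
grip_width: 84.8
grip_force: 0.0
```

```bash
python3 - <<'E'
from h import *
c=vision.read_camera('wrist'); f=c['frame'].copy()
Rs=R.from_euler('xyz',[0,TH,PSI]).as_matrix()
for b in PARTS:
    q=proj(c,b@Rs.T+PAN)
    for i in range(8):
        for j in range(i):
            if bin(i^j).count('1')==1: cv2.line(f,tuple(int(x) for x in q[i]),tuple(int(x) for x in q[j]),(255,0,0),1)
c['frame']=cv2.resize(f,(768,576)); save(c,'w2.png')
p,r,s=cur(); print(p,s['ee_rot'],s['time_s'],tcp_for(PAN,PSI,TH,80))
plan(tcp_for(PAN,PSI,TH,-2),tool(PSI,TH),3)
E
```

```text
[ 574.52140561 -291.12686112  191.43534012] [-3.13979486  0.48915159  0.10162024] 2.4667 [ 571.11171773 -292.91070701  190.75221224]
dist 84.33666614544602 rot deg [0.04823656 0.02657728 0.28426448]
{"tx":-0.09,"ty":0.05,"tz":2.81,"wx":0,"wy":0,"wz":0.1}
{"tx":-0.1,"ty":0.04,"tz":2.81,"wx":0,"wy":0,"wz":0.1}
{"tx":-0.09,"ty":0.05,"tz":2.81,"wx":0,"wy":0,"wz":0.1}
```

View pics/w2.png

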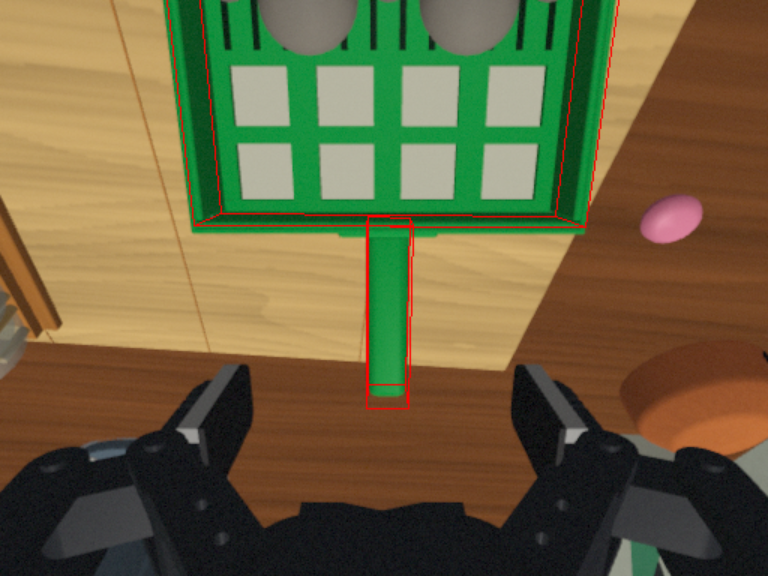

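The overlay matches the sieve to about 2 mm: the pan's back wall is at row 228 and the handle lies between the fingers at columns 367–408. The five pebbles lie in the nose, and the pink ball off the board at (672,219) is the look-alike to leave. I'll go in and grip.

Call:
servo_tool --series '[{"tx": -0.1, "ty": 0, "tz": 2.5, "wx": 0, "wy": 0, "wz": 0.1, "claw": 8.5}, {"tx": -0.1, "ty": 0.1, "tz": 2.7, "wx": 0, "wy": 0, "wz": 0.1, "claw": 8.5}, {"tx": -0.1, "ty": 0, "tz": 2.2, "wx": 0, "wy": 0, "wz": 0.1, "claw": 7}, {"tx": 0, "ty": 0, "tz": 1, "wx": 0, "wy": 0, "wz": 0, "claw": 5}, {"tx": 0, "ty": 0, "tz": 0, "wx": 0, "wy": 0, "wz": 0, "claw": 3.5}]' --squeeze 90

```text
time_s: 2.88
ee_pos: [527.8, -298.5, 118.6]
ee_rot: [-3.14, 0.493, 0.09]
contact_force: [-0.6, -0.5, -0.7]
grip_width: 51.1
grip_force: 0.0
```

Call:
servo_tool --series '[{"tx": 0, "ty": 0, "tz": 0, "wx": 0, "wy": 0, "wz": 0, "claw": 1}, {"tx": 0, "ty": 0, "tz": 0, "wx": 0, "wy": 0, "wz": 0, "claw": 1}, {"tx": 0, "ty": 0, "tz": 0, "wx": 0, "wy": 0, "wz": 0, "claw": 1}, {"tx": 0, "ty": 0, "tz": 0, "wx": 0, "wy": 0, "wz": 0, "claw": 1}, {"tx": 0, "ty": 0, "tz": 0, "wx": 0, "wy": 0, "wz": 0, "claw": 1}]'

```text
time_s: 3.3
ee_pos: [532.4, -299.1, 121.6]
ee_rot: [3.136, 0.485, 0.09]
contact_force: [1.5, -0.6, 2.1]
grip_width: 18.3
grip_force: 88.3
```

```bash
cat >> h.py <<'E'
TCP0=np.array([532.4,-299.1,121.6]); RT0=Rm([3.136,.485,.09])
REL=np.array([-107,0,-1.])+np.array([0,0,0])
def tcp(pan,psi,pitch): return np.array(pan)+R.from_euler('xyz',[0,pitch,psi]).as_matrix()@REL
E
python3 - <<'E'
from h import *
p,r,s=cur(); print(p,s['ee_rot'],s['grip_force'])
print(R.from_euler('xyz',[0,TH,PSI]).as_matrix().T@(TCP0-PAN))
a=plan(tcp(PAN+[20,0,70],.09,TH),tool(.09,TH),4,prof=[.5,1,1,1])
b=plan(tcp(PAN+[-70,30,170],.06,TH),tool(.06,TH),5,p0=a[0],R0=a[1],prof=[1,1,1,1,1])
c=plan(tcp([520,80,240],-.15,TH),tool(-.15,TH),11,p0=b[0],R0=b[1],prof=[.8]+[1]*9+[1])
d=plan(tcp([583,258,190],-.28,TH),tool(-.28,TH),6,p0=c[0],R0=c[1],prof=[1,1,1,1,.7,.4])
E
```

```text
[ 532.42228023 -299.08982241  121.62831711] [3.13642938 0.48524592 0.08987013] 88.29260587692261
[-109.08185579   -2.45017537    1.57333312]
dist 69.81387775273627 rot deg [ 0.29235167 -0.19743939 -0.00708595]
{"tx":-0.19,"ty":-0.01,"tz":-0.98,"wx":0,"wy":-0,"wz":-0}
{"tx":-0.37,"ty":-0.03,"tz":-1.96,"wx":0.1,"wy":-0.1,"wz":-0}
{"tx":-0.37,"ty":-0.03,"tz":-1.96,"wx":0.1,"wy":-0,"wz":-0}
{"tx":-0.37,"ty":-0.03,"tz":-1.96,"wx":0.1,"wy":-0.1,"wz":-0}
dist 138.65053796393167 rot deg [0.79933532 0.00259338 1.51057784]
{"tx":-2.47,"ty":-0.82,"tz":-0.95,"wx":0.2,"wy":0,"wz":0.3}
{"tx":-2.48,"ty":-0.8,"tz":-0.95,"wx":0.1,"wy":0,"wz":0.3}
{"tx":-2.49,"ty":-0.8,"tz":-0.94,"wx":0.2,"wy":0,"wz":0.3}
{"tx":-2.48,"ty":-0.78,"tz":-0.94,"wx":0.1,"wy":0,"wz":0.3}
{"tx":-2.49,"ty":-0.77,"tz":-0.94,"wx":0.2,"wy":0,"wz":0.3}
dist 359.27371183731384 rot deg [5.64837387e+00 3.24427092e-03 1.06341424e+01]
{"tx":-0.1,"ty":-2.66,"tz":0.05,"wx":0.4,"wy":0,"wz":0.8}
{"tx":-0.17,"ty":-3.32,"tz":0.07,"wx":0.5,"wy":0,"wz":1}
{"tx":-0.23,"ty":-3.32,"tz":0.11,"wx":0.6,"wy":-0,"wz":1}
{"tx":-0.29,"ty":-3.31,"tz":0.15,"wx":0.5,"wy":-0,"wz":0.9}
{"tx":-0.34,"ty":-3.3,"tz":0.17,"wx":0.5,"wy":0,"wz":1}
{"tx":-0.4,"ty":-3.3,"tz":0.2,"wx":0.5,"wy":0,"wz":1}
{"tx":-0.45,"ty":-3.29,"tz":0.23,"wx":0.6,"wy":0,"wz":1}
{"tx":-0.52,"ty":-3.27,"tz":0.26,"wx":0.5,"wy":0,"wz":1}
{"tx":-0.57,"ty":-3.27,"tz":0.29,"wx":0.5,"wy":0,"wz":1}
{"tx":-0.62,"ty":-3.25,"tz":0.33,"wx":0.5,"wy":0,"wz":0.9}
{"tx":-0.68,"ty":-3.24,"tz":0.34,"wx":0.5,"wy":0,"wz":1}
dist 207.1580312765893 rot deg [3.54551238e+00 7.70793864e-04 6.61057527e+00]
{"tx":1.09,"ty":-3.88,"tz":0.53,"wx":0.7,"wy":0,"wz":1.3}
{"tx":1.01,"ty":-3.89,"tz":0.57,"wx":0.7,"wy":0,"wz":1.3}
{"tx":0.92,"ty":-3.91,"tz":0.62,"wx":0.7,"wy":0,"wz":1.3}
{"tx":0.83,"ty":-3.92,"tz":0.67,"wx":0.7,"wy":0,"wz":1.3}
{"tx":0.51,"ty":-2.75,"tz":0.51,"wx":0.5,"wy":0,"wz":0.9}
{"tx":0.28,"ty":-1.57,"tz":0.3,"wx":0.2,"wy":0,"wz":0.5}
```

Call:
servo_tool --series '[{"tx": -0.2, "ty": 0, "tz": -1, "wx": 0, "wy": 0, "wz": 0, "claw": 1}, {"tx": -0.4, "ty": 0, "tz": -2, "wx": 0.1, "wy": 0, "wz": 0, "claw": 1}, {"tx": -0.4, "ty": 0, "tz": -2, "wx": 0.1, "wy": 0, "wz": 0, "claw": 1}, {"tx": -0.4, "ty": 0, "tz": -2, "wx": 0.1, "wy": 0, "wz": 0, "claw": 1}, {"tx": -1.4, "ty": -0.4, "tz": -1.5, "wx": 0.1, "wy": 0, "wz": 0.3, "claw": 1}]'

```text
time_s: 3.72
ee_pos: [547.1, -293.0, 208.7]
ee_rot: [-3.139, 0.487, 0.086]
contact_force: [0.4, -0.8, -2.8]
grip_width: 18.8
grip_force: 88.3
```

Call:
servo_tool --series '[{"tx": -2.4, "ty": -0.8, "tz": -1, "wx": 0.1, "wy": 0, "wz": 0.3, "claw": 1}, {"tx": -2.5, "ty": -0.8, "tz": -1, "wx": 0.1, "wy": 0, "wz": 0.3, "claw": 1}, {"tx": -2.5, "ty": -0.8, "tz": -1, "wx": 0.1, "wy": 0, "wz": 0.3, "claw": 1}, {"tx": -2.5, "ty": -0.8, "tz": -1, "wx": 0.2, "wy": 0, "wz": 0.3, "claw": 1}, {"tx": -1.5, "ty": -1.2, "tz": -0.7, "wx": 0.2, "wy": 0, "wz": 0.5, "claw": 1}]'

```text
time_s: 4.13
ee_pos: [462.4, -254.8, 305.5]
ee_rot: [3.139, 0.489, 0.05]
contact_force: [0.8, -1.6, -2.3]
grip_width: 19.0
grip_force: 88.3
```

```bash
python3 - <<'E'
from h import *
p,r,s=cur(); print(p,s['ee_rot'],s['grip_force'],s['grip_width'],s['contact_force'],s['joint_positions'])
c=plan(tcp([520,80,240],-.15,TH),tool(-.15,TH),11,prof=[.6,.8]+[1]*9)
d=plan(tcp([583,258,190],-.28,TH),tool(-.28,TH),6,p0=c[0],R0=c[1],prof=[1,1,1,1,.7,.4])
E
```

```text
[ 462.38476729 -254.84131374  305.54782343] [3.13931379 0.48937351 0.04955942] 88.26608777046204 19.00239644392392 [ 0.80479474 -1.60599542 -2.30354881] [-0.56140591  0.52479158  1.31947803 -0.27743618  1.70226391  0.97948383]
dist 351.28211445012244 rot deg [ 5.50156697  0.02740644 10.09393616]
{"tx":-0.05,"ty":-2.02,"tz":0.13,"wx":0.3,"wy":0,"wz":0.6}
{"tx":-0.1,"ty":-2.7,"tz":0.19,"wx":0.4,"wy":0,"wz":0.8}
{"tx":-0.17,"ty":-3.36,"tz":0.25,"wx":0.6,"wy":0,"wz":0.9}
{"tx":-0.22,"ty":-3.36,"tz":0.29,"wx":0.5,"wy":0,"wz":1}
{"tx":-0.28,"ty":-3.35,"tz":0.32,"wx":0.5,"wy":0,"wz":1}
{"tx":-0.34,"ty":-3.34,"tz":0.35,"wx":0.6,"wy":0,"wz":0.9}
{"tx":-0.4,"ty":-3.33,"tz":0.39,"wx":0.5,"wy":0,"wz":1}
{"tx":-0.45,"ty":-3.32,"tz":0.41,"wx":0.5,"wy":0,"wz":1}
{"tx":-0.5,"ty":-3.31,"tz":0.45,"wx":0.5,"wy":0,"wz":1}
{"tx":-0.57,"ty":-3.3,"tz":0.47,"wx":0.6,"wy":0,"wz":0.9}
{"tx":-0.62,"ty":-3.28,"tz":0.51,"wx":0.5,"wy":0,"wz":1}
dist 207.2216732922788 rot deg [3.50223176 0.02605873 6.56846467]
{"tx":1.09,"ty":-3.88,"tz":0.53,"wx":0.7,"wy":0,"wz":1.3}
{"tx":1.01,"ty":-3.89,"tz":0.57,"wx":0.7,"wy":0,"wz":1.3}
{"tx":0.91,"ty":-3.91,"tz":0.63,"wx":0.7,"wy":0,"wz":1.3}
{"tx":0.83,"ty":-3.92,"tz":0.67,"wx":0.6,"wy":0,"wz":1.3}
{"tx":0.52,"ty":-2.76,"tz":0.5,"wx":0.5,"wy":0,"wz":0.9}
{"tx":0.27,"ty":-1.57,"tz":0.29,"wx":0.3,"wy":0,"wz":0.5}
```

Call:
servo_tool --series '[{"tx": 0, "ty": -2, "tz": 0.1, "wx": 0.3, "wy": 0, "wz": 0.6, "claw": 1}, {"tx": -0.1, "ty": -2.7, "tz": 0.2, "wx": 0.4, "wy": 0, "wz": 0.8, "claw": 1}, {"tx": -0.2, "ty": -3.4, "tz": 0.2, "wx": 0.6, "wy": 0, "wz": 0.9, "claw": 1}, {"tx": -0.2, "ty": -3.4, "tz": 0.3, "wx": 0.5, "wy": 0, "wz": 1, "claw": 1}, {"tx": -0.3, "ty": -3.3, "tz": 0.3, "wx": 0.5, "wy": 0, "wz": 1, "claw": 1}]'

```text
time_s: 4.55
ee_pos: [448.3, -105.2, 297.4]
ee_rot: [3.142, 0.49, -0.034]
contact_force: [0.7, 0.3, -2.5]
grip_width: 18.3
grip_force: 88.2
```

Call:
servo_tool --series '[{"tx": -0.3, "ty": -3.3, "tz": 0.3, "wx": 0.6, "wy": 0, "wz": 0.9, "claw": 1}, {"tx": -0.4, "ty": -3.3, "tz": 0.4, "wx": 0.5, "wy": 0, "wz": 1, "claw": 1}, {"tx": -0.5, "ty": -3.3, "tz": 0.4, "wx": 0.5, "wy": 0, "wz": 1, "claw": 1}, {"tx": -0.5, "ty": -3.3, "tz": 0.4, "wx": 0.5, "wy": 0, "wz": 1, "claw": 1}, {"tx": -0.6, "ty": -3.3, "tz": 0.5, "wx": 0.6, "wy": 0, "wz": 0.9, "claw": 1}]'

```text
time_s: 4.97
ee_pos: [430.6, 61.5, 290.6]
ee_rot: [-3.14, 0.49, -0.129]
contact_force: [1.2, -0.2, -2.9]
grip_width: 18.5
grip_force: 88.2
```

Call:
servo_tool --series '[{"tx": -0.3, "ty": -3.3, "tz": 0.5, "wx": 0.5, "wy": 0, "wz": 1, "claw": 1}, {"tx": 0.5, "ty": -3.5, "tz": 0.5, "wx": 0.6, "wy": 0, "wz": 1.2, "claw": 1}, {"tx": 0.8, "ty": -3.2, "tz": 0.5, "wx": 0.6, "wy": 0, "wz": 1.2, "claw": 1}, {"tx": 0.6, "ty": -2.5, "tz": 0.3, "wx": 0.4, "wy": 0, "wz": 0.8, "claw": 1}, {"tx": 0.3, "ty": -1.5, "tz": 0.2, "wx": 0.2, "wy": 0, "wz": 0.5, "claw": 1}]'

```text
time_s: 5.38
ee_pos: [461.2, 198.8, 263.4]
ee_rot: [3.14, 0.49, -0.219]
contact_force: [-0.4, 0.0, -3.5]
grip_width: 18.7
grip_force: 88.3
```

```bash
python3 - <<'E'
from h import *
p,r,s=cur(); print(p,s['ee_rot'],s['grip_force'],s['grip_width'],s['joint_positions'])
d=plan(tcp([583,258,190],-.28,TH),tool(-.28,TH),6,prof=[.6,1,1,.6,.3])
c=vision.read_camera('top');t=vision.read_camera('wrist')
cv2.imwrite('pics/o1.png',cv2.cvtColor(np.hstack([cv2.resize(c['frame'][80:260,20:260],(400,300)),cv2.resize(t['frame'],(400,300))]),cv2.COLOR_RGB2BGR))
E
```

```text
[461.18399403 198.84113529 263.38822632] [ 3.14043389  0.48994034 -0.21889581] 88.27622294425964 18.723318157697395 [0.09567978 0.5250608  1.446304   0.14534909 1.63916854 1.86033249]
dist 93.83484059019247 rot deg [1.7119307  0.06970113 3.09023391]
{"tx":0.36,"ty":-1.54,"tz":0.27,"wx":0.3,"wy":0,"wz":0.5}
{"tx":0.59,"ty":-2.58,"tz":0.47,"wx":0.5,"wy":0,"wz":0.9}
{"tx":0.55,"ty":-2.58,"tz":0.48,"wx":0.5,"wy":0.1,"wz":0.9}
{"tx":0.3,"ty":-1.55,"tz":0.31,"wx":0.3,"wy":-0,"wz":0.5}
{"tx":0.14,"ty":-0.77,"tz":0.16,"wx":0.1,"wy":-0,"wz":0.3}
```

View pics/o1.png

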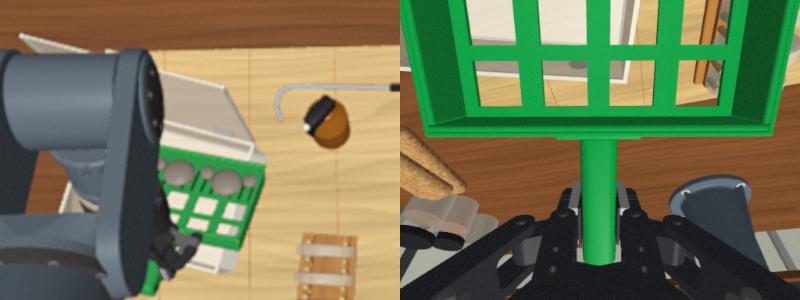

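Pebbles are all in the nose (top view, row ~175), and the grip is sound. I'll move on to the box middle.

Call:
servo_tool --series '[{"tx": 0.6, "ty": -1.5, "tz": 0.2, "wx": 0.3, "wy": 0, "wz": 0.5, "claw": 1}, {"tx": 0.9, "ty": -2.6, "tz": 0.4, "wx": 0.5, "wy": 0, "wz": 0.9, "claw": 1}, {"tx": 0.9, "ty": -2.6, "tz": 0.4, "wx": 0.5, "wy": 0, "wz": 0.9, "claw": 1}, {"tx": 0.7, "ty": -1.6, "tz": 0, "wx": 0.3, "wy": 0, "wz": 0.5, "claw": 1}, {"tx": 0.3, "ty": -0.8, "tz": 0, "wx": 0.1, "wy": 0, "wz": 0.3, "claw": 1}]'

```text
time_s: 5.9
ee_pos: [508.4, 278.8, 238.4]
ee_rot: [3.14, 0.489, -0.282]
contact_force: [0.2, -0.4, -4.1]
grip_width: 18.8
grip_force: 88.3
```

```bash
python3 - <<'E'
from h import *
p,r,s=cur(); print(p,s['ee_rot'],s['grip_force'],s['joint_positions'])
a=plan(tcp([598,257,190],-.288,0),tool(-.288,0),8,prof=[.5]+[1]*6+[.5])
b=plan(tcp([598,257,190],-.288,-.35),tool(-.288,-.35),8,p0=a[0],R0=a[1],prof=[.5]+[1]*5+[.5])
E
```

```text
[508.39932323 278.84669491 238.36641715] [ 3.1399359   0.48927764 -0.28224411] 88.33945870399475 [0.19564395 0.64002088 1.29322355 0.21703389 1.64884484 2.01662945]
dist 51.757742962318424 rot deg [ 0.17370221 28.03319691  0.34640478]
{"tx":0.07,"ty":-0.03,"tz":0.36,"wx":0,"wy":2,"wz":0}
{"tx":0.12,"ty":-0.07,"tz":0.73,"wx":0,"wy":4,"wz":0.1}
{"tx":0.07,"ty":-0.07,"tz":0.73,"wx":0.1,"wy":4,"wz":0}
{"tx":0.01,"ty":-0.06,"tz":0.74,"wx":-0,"wy":4,"wz":0.1}
{"tx":-0.03,"ty":-0.07,"tz":0.73,"wx":0,"wy":4,"wz":0}
{"tx":-0.09,"ty":-0.06,"tz":0.73,"wx":0,"wy":4,"wz":0.1}
{"tx":-0.13,"ty":-0.07,"tz":0.73,"wx":0.1,"wy":4,"wz":0}
{"tx":-0.1,"ty":-0.03,"tz":0.35,"wx":-0,"wy":2,"wz":0}
dist 37.30911887738598 rot deg [-0.03545236 20.08670163  0.04142646]
{"tx":0.06,"ty":0,"tz":0.31,"wx":-0,"wy":1.7,"wz":0}
{"tx":0.09,"ty":0,"tz":0.61,"wx":-0,"wy":3.3,"wz":0}
{"tx":0.06,"ty":0,"tz":0.62,"wx":-0,"wy":3.4,"wz":0}
{"tx":0.03,"ty":0,"tz":0.62,"wx":-0,"wy":3.3,"wz":0}
{"tx":-0.01,"ty":0,"tz":0.62,"wx":-0,"wy":3.4,"wz":0}
{"tx":-0.05,"ty":0,"tz":0.62,"wx":-0,"wy":3.3,"wz":0}
{"tx":-0.04,"ty":0,"tz":0.31,"wx":-0,"wy":1.7,"wz":0}
```

Call:
servo_tool --series '[{"tx": 0.1, "ty": 0, "tz": 0.4, "wx": 0, "wy": 3, "wz": 0, "claw": 1}, {"tx": 0.1, "ty": -0.1, "tz": 0.9, "wx": 0, "wy": 6, "wz": 0.1, "claw": 1}, {"tx": 0, "ty": -0.1, "tz": 1.1, "wx": 0.1, "wy": 6.5, "wz": 0.1, "claw": 1}, {"tx": -0.1, "ty": -0.1, "tz": 1.2, "wx": 0, "wy": 6.5, "wz": 0.1, "claw": 1}, {"tx": -0.1, "ty": 0, "tz": 1, "wx": 0, "wy": 6, "wz": 0, "claw": 1}]'

```text
time_s: 6.32
ee_pos: [495.4, 283.6, 195.3]
ee_rot: [3.14, -0.004, -0.288]
contact_force: [0.1, -0.3, -3.6]
grip_width: 18.8
grip_force: 88.3
```

Call:
servo_tool --series '[{"tx": 0.1, "ty": 0, "tz": 0.7, "wx": 0, "wy": 4, "wz": 0, "claw": 1}, {"tx": 0, "ty": 0, "tz": 0.7, "wx": 0, "wy": 4, "wz": 0, "claw": 1}, {"tx": 0, "ty": 0, "tz": 0.6, "wx": 0, "wy": 4, "wz": 0, "claw": 1}, {"tx": 0, "ty": 0, "tz": 0.6, "wx": 0, "wy": 3, "wz": 0, "claw": 1}, {"tx": 0, "ty": 0, "tz": 0.3, "wx": 0, "wy": 2, "wz": 0, "claw": 1}]'

```text
time_s: 6.73
ee_pos: [498.1, 281.9, 165.5]
ee_rot: [3.137, -0.296, -0.287]
contact_force: [0.3, -0.7, -3.7]
grip_width: 18.8
grip_force: 88.3
```

```bash
cat > look.py <<'E'
from h import *
import sys
p,r,s=cur(); print(p,s['ee_rot'],s['grip_force'],s['grip_width'],s['joint_positions'])
c=[vision.read_camera(n) for n in('top','scene','wrist')]
cv2.imwrite('pics/'+sys.argv[1],cv2.cvtColor(np.vstack([np.hstack([cv2.resize(c[0]['frame'][100:260,20:220],(400,300)),cv2.resize(c[1]['frame'][180:360,190:400],(400,300))]),cv2.resize(c[2]['frame'][:150],(800,234))]),cv2.COLOR_RGB2BGR))
E
python3 look.py s1.png
```

```text
[498.13110217 281.90674934 165.54914132] [ 3.13700805 -0.29572713 -0.28665748] 88.28878283500671 18.8222387810583 [ 0.42092197  0.49884175  1.77893377 -0.31833659  0.66411677  2.51100478]
```

View pics/s1.png

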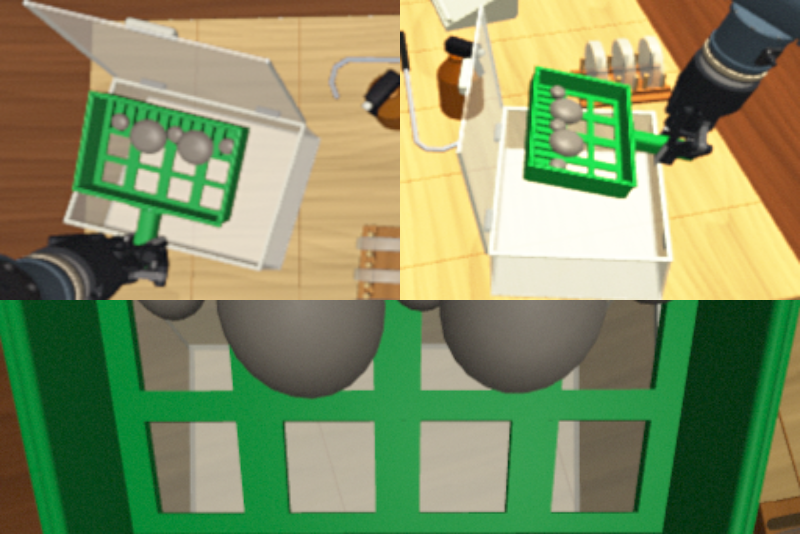

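All five pebbles are starting to slide off the nose onto the front hole row. I'll tilt a little more and shake lightly side to side.

Call:
servo_tool --series '[{"tx": 0, "ty": 0.8, "tz": 0.4, "wx": 0, "wy": 2, "wz": 0, "claw": 1}, {"tx": 0, "ty": -1.2, "tz": 0.2, "wx": 0, "wy": 1, "wz": 0, "claw": 1}, {"tx": 0, "ty": 1.2, "tz": 0, "wx": 0, "wy": 0, "wz": 0, "claw": 1}, {"tx": 0, "ty": -1.2, "tz": 0, "wx": 0, "wy": 0, "wz": 0, "claw": 1}, {"tx": 0, "ty": 0.4, "tz": 0, "wx": 0, "wy": 0, "wz": 0, "claw": 1}]'

```text
time_s: 7.3
ee_pos: [504.4, 284.0, 161.5]
ee_rot: [-3.139, -0.352, -0.288]
contact_force: [1.2, 0.2, -2.0]
grip_width: 18.6
grip_force: 88.6
```

```bash
python3 look.py s2.png
```

```text
[504.43791128 284.02655568 161.49266217] [-3.13909862 -0.35161467 -0.28839696] 88.62133026123047 18.618965843998037 [ 0.43717217  0.50921977  1.7977299  -0.40995242  0.60495211  2.60808609]
```

View pics/s2.png

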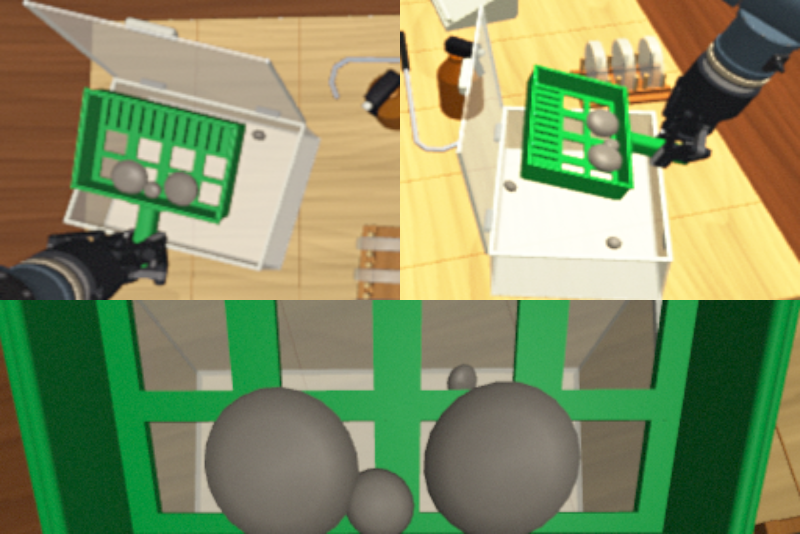

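Two small pebbles are in the box (top view (258,135); scene view (510,185) and (613,242)). The third sits on the middle strip at the back wall, between the large ones. I'll use stronger lateral strokes.

Call:
servo_tool --series '[{"tx": 0, "ty": 2, "tz": 0, "wx": 0, "wy": 0, "wz": 0, "claw": 1}, {"tx": 0, "ty": -2.5, "tz": 0, "wx": 0, "wy": 0, "wz": 0, "claw": 1}, {"tx": 0, "ty": 2.5, "tz": 0, "wx": 0, "wy": 0, "wz": 0, "claw": 1}, {"tx": 0, "ty": -2.5, "tz": 0, "wx": 0, "wy": 0, "wz": 0, "claw": 1}, {"tx": 0, "ty": 2.5, "tz": 0, "wx": 0, "wy": 0, "wz": 0, "claw": 1}]'

```text
time_s: 7.87
ee_pos: [500.9, 268.8, 161.9]
ee_rot: [-3.133, -0.356, -0.286]
contact_force: [3.8, 1.1, -1.9]
grip_width: 18.9
grip_force: 89.7
```

Call:
servo_tool --series '[{"tx": 0, "ty": -2.5, "tz": 0, "wx": 0, "wy": 0, "wz": 0, "claw": 1}, {"tx": 0, "ty": 2.5, "tz": 0, "wx": 0, "wy": 0, "wz": 0, "claw": 1}, {"tx": 0, "ty": -2.0, "tz": 0, "wx": 0, "wy": 0, "wz": 0, "claw": 1}, {"tx": 0, "ty": 0, "tz": 0, "wx": 0, "wy": 0, "wz": 0, "claw": 1}, {"tx": 0, "ty": 0, "tz": 0, "wx": 0, "wy": 0, "wz": 0, "claw": 1}]'

```text
time_s: 8.28
ee_pos: [503.1, 283.2, 160.9]
ee_rot: [-3.141, -0.351, -0.287]
contact_force: [-0.1, -0.4, -1.6]
grip_width: 18.7
grip_force: 89.7
```

```bash
python3 look.py s3.png; python3 - <<'E'
from h import *
for n in('top','scene','wrist'):
    for l in('small1_mid','large1_mid'):
        if n=='wrist': vision.read_camera(n) if l=='small1_mid' else 0
        print(n,l,[(round(d['confidence'],2),[int(x) for x in d['extent']]) for d in vision.regions_of(n,l)])
E
```

```text
[503.12705647 283.17637576 160.8649937 ] [-3.1414222  -0.35055587 -0.2871459 ] 89.68526244163513 18.730192133550933 [ 0.43719126  0.50911207  1.80041549 -0.4115336   0.60476376  2.60881665]
top small1_mid [(0.4, [150, 172, 6, 7])]
top large1_mid [(0.59, [98, 198, 17, 16]), (0.57, [395, 153, 15, 13])]
scene small1_mid [(0.23, [295, 264, 16, 20])]
scene large1_mid [(0.58, [198, 152, 9, 8]), (0.51, [296, 264, 13, 16])]
wrist small1_mid [(0.77, [296, 49, 17, 19])]
wrist large1_mid [(0.74, [250, 106, 97, 99])]
```

View pics/s3.png

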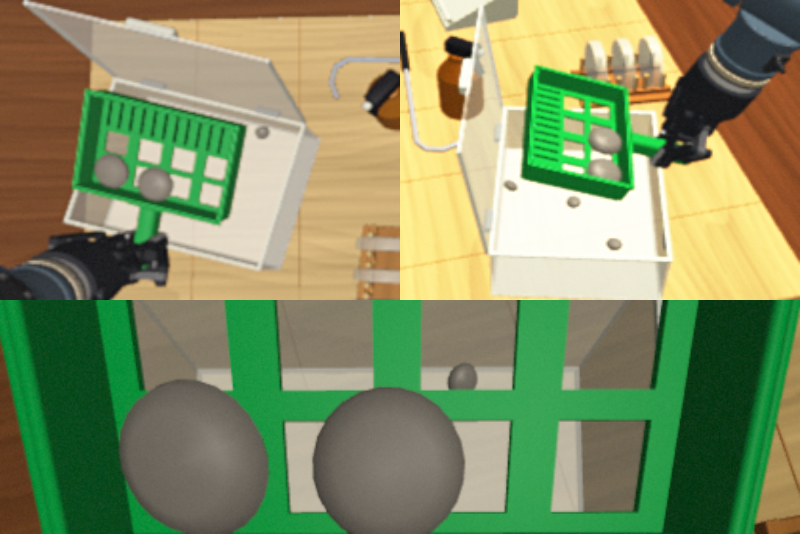

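Three small pebbles lie in the box (scene view (510,185), (573,202), (613,242)), and only the two large ones are left in the sieve. Next I'll tilt back nose down and return.

```bash
python3 - <<'E'
from h import *
a=plan(tcp([585,255,205],-.26,TH),tool(-.26,TH),9,prof=[.6]+[1]*8)
b=plan(tcp([520,80,240],-.15,TH),tool(-.15,TH),6,p0=a[0],R0=a[1],prof=[.6]+[1]*5)
c=plan(tcp([540,-255,240],.06,TH),tool(.06,TH),10,p0=b[0],R0=b[1],prof=[1]*9+[.5])
E
```

```text
dist 94.47094565745635 rot deg [ -0.07288288 -48.00649721  -1.64047146]
{"tx":0.17,"ty":0.04,"tz":-0.63,"wx":-0,"wy":-3.3,"wz":-0.1}
{"tx":0.23,"ty":0.07,"tz":-1.08,"wx":-0,"wy":-5.6,"wz":-0.2}
{"tx":0.13,"ty":0.07,"tz":-1.09,"wx":-0,"wy":-5.6,"wz":-0.2}
{"tx":0.01,"ty":0.07,"tz":-1.09,"wx":-0,"wy":-5.6,"wz":-0.2}
{"tx":-0.09,"ty":0.07,"tz":-1.09,"wx":-0,"wy":-5.6,"wz":-0.2}
{"tx":-0.2,"ty":0.07,"tz":-1.08,"wx":-0,"wy":-5.6,"wz":-0.2}
{"tx":-0.3,"ty":0.07,"tz":-1.06,"wx":-0,"wy":-5.5,"wz":-0.1}
{"tx":-0.4,"ty":0.07,"tz":-1.02,"wx":-0.1,"wy":-5.6,"wz":-0.2}
{"tx":-0.5,"ty":0.07,"tz":-0.97,"wx":0,"wy":-5.6,"wz":-0.2}
dist 200.08361380763228 rot deg [-2.93123277e+00 -4.91411985e-03 -5.59121580e+00]
{"tx":-0.34,"ty":2.1,"tz":-0.24,"wx":-0.3,"wy":-0,"wz":-0.6}
{"tx":-0.6,"ty":3.5,"tz":-0.39,"wx":-0.5,"wy":-0,"wz":-1}
{"tx":-0.66,"ty":3.5,"tz":-0.36,"wx":-0.6,"wy":-0,"wz":-1}
{"tx":-0.72,"ty":3.48,"tz":-0.32,"wx":-0.5,"wy":-0,"wz":-1}
{"tx":-0.79,"ty":3.47,"tz":-0.29,"wx":-0.5,"wy":-0,"wz":-1}
{"tx":-0.84,"ty":3.47,"tz":-0.26,"wx":-0.5,"wy":-0,"wz":-1}
dist 355.35370281394535 rot deg [-5.67909436e+00 -8.70619973e-03 -1.06154025e+01]
{"tx":0.67,"ty":3.66,"tz":-0.36,"wx":-0.6,"wy":-0,"wz":-1.1}
{"tx":0.59,"ty":3.68,"tz":-0.32,"wx":-0.6,"wy":-0,"wz":-1.1}
{"tx":0.53,"ty":3.69,"tz":-0.28,"wx":-0.6,"wy":-0,"wz":-1.2}
{"tx":0.45,"ty":3.71,"tz":-0.24,"wx":-0.6,"wy":-0,"wz":-1.1}
{"tx":0.38,"ty":3.72,"tz":-0.2,"wx":-0.6,"wy":-0,"wz":-1.1}
{"tx":0.3,"ty":3.72,"tz":-0.16,"wx":-0.6,"wy":-0,"wz":-1.1}
{"tx":0.24,"ty":3.73,"tz":-0.13,"wx":-0.6,"wy":-0,"wz":-1.1}
{"tx":0.16,"ty":3.74,"tz":-0.08,"wx":-0.6,"wy":-0,"wz":-1.1}
{"tx":0.09,"ty":3.74,"tz":-0.05,"wx":-0.6,"wy":-0,"wz":-1.2}
{"tx":0.01,"ty":1.87,"tz":-0,"wx":-0.3,"wy":-0,"wz":-0.5}
```

Call:
servo_tool --series '[{"tx": 0.2, "ty": 0, "tz": -0.6, "wx": 0, "wy": -3.3, "wz": -0.1, "claw": 1}, {"tx": 0.2, "ty": 0.1, "tz": -1.1, "wx": 0, "wy": -5.6, "wz": -0.2, "claw": 1}, {"tx": 0.1, "ty": 0.1, "tz": -1.1, "wx": 0, "wy": -5.6, "wz": -0.2, "claw": 1}, {"tx": 0, "ty": 0.1, "tz": -1.1, "wx": 0, "wy": -5.6, "wz": -0.2, "claw": 1}, {"tx": -0.1, "ty": 0.1, "tz": -1.1, "wx": 0, "wy": -5.6, "wz": -0.2, "claw": 1}]'

```text
time_s: 9.2
ee_pos: [497.0, 280.7, 212.2]
ee_rot: [3.141, 0.102, -0.271]
contact_force: [-0.2, 0.0, -2.8]
grip_width: 18.7
grip_force: 89.6
```

Call:
servo_tool --series '[{"tx": -0.2, "ty": 0.1, "tz": -1.1, "wx": 0, "wy": -5.6, "wz": -0.2, "claw": 1}, {"tx": -0.3, "ty": 0.1, "tz": -1.1, "wx": 0, "wy": -5.5, "wz": -0.1, "claw": 1}, {"tx": -0.4, "ty": 0.1, "tz": -1, "wx": -0.1, "wy": -5.6, "wz": -0.2, "claw": 1}, {"tx": -0.4, "ty": 0.1, "tz": -1, "wx": 0, "wy": -5.6, "wz": -0.2, "claw": 1}, {"tx": -0.2, "ty": 0.4, "tz": -0.4, "wx": 0, "wy": 0, "wz": 0, "claw": 1}]'

```text
time_s: 9.62
ee_pos: [495.9, 272.3, 258.1]
ee_rot: [3.141, 0.487, -0.263]
contact_force: [0.5, 0.0, -4.1]
grip_width: 18.9
grip_force: 89.7
```

Call:
servo_tool --series '[{"tx": -0.3, "ty": 2, "tz": -0.2, "wx": -0.3, "wy": 0, "wz": -0.6, "claw": 1}, {"tx": -0.6, "ty": 3, "tz": -0.4, "wx": -0.5, "wy": 0, "wz": -1, "claw": 1}, {"tx": -0.7, "ty": 3.5, "tz": -0.4, "wx": -0.6, "wy": 0, "wz": -1, "claw": 1}, {"tx": -0.7, "ty": 3.5, "tz": -0.3, "wx": -0.5, "wy": 0, "wz": -1, "claw": 1}, {"tx": -0.8, "ty": 3.5, "tz": -0.3, "wx": -0.5, "wy": 0, "wz": -1, "claw": 1}]'

```text
time_s: 10.03
ee_pos: [437.5, 125.3, 287.9]
ee_rot: [3.14, 0.486, -0.168]
contact_force: [0.0, -0.5, -2.7]
grip_width: 19.0
grip_force: 89.6
```

Call:
servo_tool --series '[{"tx": -0.6, "ty": 3.5, "tz": -0.3, "wx": -0.5, "wy": 0, "wz": -1, "claw": 1}, {"tx": 0.3, "ty": 3.7, "tz": -0.3, "wx": -0.6, "wy": 0, "wz": -1.1, "claw": 1}, {"tx": 0.6, "ty": 3.7, "tz": -0.3, "wx": -0.6, "wy": 0, "wz": -1.1, "claw": 1}, {"tx": 0.5, "ty": 3.7, "tz": -0.3, "wx": -0.6, "wy": 0, "wz": -1.2, "claw": 1}, {"tx": 0.5, "ty": 3.7, "tz": -0.2, "wx": -0.6, "wy": 0, "wz": -1.1, "claw": 1}]'

```text
time_s: 10.45
ee_pos: [432.8, -58.3, 294.4]
ee_rot: [3.14, 0.485, -0.059]
contact_force: [0.5, -0.1, -3.6]
grip_width: 18.2
grip_force: 89.7
```

Call:
servo_tool --series '[{"tx": 0.4, "ty": 3.7, "tz": -0.2, "wx": -0.6, "wy": 0, "wz": -1.1, "claw": 1}, {"tx": 0.3, "ty": 3.7, "tz": -0.2, "wx": -0.6, "wy": 0, "wz": -1.1, "claw": 1}, {"tx": 0.2, "ty": 3.7, "tz": -0.1, "wx": -0.6, "wy": 0, "wz": -1.1, "claw": 1}, {"tx": 0.1, "ty": 3.2, "tz": 0, "wx": -0.6, "wy": 0, "wz": -1.1, "claw": 1}, {"tx": 0, "ty": 2, "tz": 0, "wx": -0.3, "wy": 0, "wz": -0.6, "claw": 1}]'

```text
time_s: 10.87
ee_pos: [440.7, -223.2, 293.8]
ee_rot: [3.136, 0.486, 0.036]
contact_force: [-0.2, -0.5, -3.9]
grip_width: 18.7
grip_force: 89.7
```

```bash
python3 - <<'E'
from h import *
p,r,s=cur(); print(p,s['ee_rot'],s['grip_force'],s['grip_width'],s['time_s'])
off=RT0@np.array([0,0,-60.]) # 60 mm back along tool z
a=plan(TCP0+off,RT0,7,prof=[.6,1,1,1,.8,.5])
E
```

```text
[ 440.71787678 -223.15806878  293.76884292] [3.13646259 0.48622547 0.03643766] 89.68557715415955 18.69587280824456 10.8667
dist 183.86883382585378 rot deg [-1.45890775  0.08474771 -2.71368562]
{"tx":1.95,"ty":0.94,"tz":0.63,"wx":-0.2,"wy":0,"wz":-0.3}
{"tx":3.23,"ty":1.59,"tz":1.04,"wx":-0.3,"wy":0,"wz":-0.6}
{"tx":3.22,"ty":1.62,"tz":1.06,"wx":-0.3,"wy":0,"wz":-0.5}
{"tx":3.2,"ty":1.64,"tz":1.07,"wx":-0.3,"wy":0.1,"wz":-0.6}
{"tx":2.55,"ty":1.33,"tz":0.86,"wx":-0.2,"wy":-0,"wz":-0.4}
{"tx":1.58,"ty":0.84,"tz":0.54,"wx":-0.2,"wy":-0,"wz":-0.3}
```

Call:
servo_tool --series '[{"tx": 1.8, "ty": 0.9, "tz": 0.6, "wx": -0.2, "wy": 0, "wz": -0.3, "claw": 1}, {"tx": 3.1, "ty": 1.6, "tz": 1, "wx": -0.3, "wy": 0, "wz": -0.6, "claw": 1}, {"tx": 3.1, "ty": 1.6, "tz": 1.1, "wx": -0.3, "wy": 0, "wz": -0.5, "claw": 1}, {"tx": 3.1, "ty": 1.6, "tz": 1.1, "wx": -0.3, "wy": 0.1, "wz": -0.6, "claw": 1}, {"tx": 2.5, "ty": 1.3, "tz": 0.9, "wx": -0.2, "wy": 0, "wz": -0.4, "claw": 1}]'

```text
time_s: 11.28
ee_pos: [543.9, -285.0, 186.8]
ee_rot: [3.139, 0.485, 0.087]
contact_force: [0.9, -0.8, -2.3]
grip_width: 18.5
grip_force: 89.7
```

Call:
servo_tool --series '[{"tx": 1.3, "ty": 0.9, "tz": 0.5, "wx": -0.2, "wy": 0, "wz": -0.3, "claw": 1}, {"tx": 0, "ty": 0, "tz": 0, "wx": 0, "wy": 0, "wz": 0, "claw": 1}, {"tx": 0, "ty": 0, "tz": 0, "wx": 0, "wy": 0, "wz": 0, "claw": 1}]'

```text
time_s: 11.53
ee_pos: [552.2, -292.0, 177.1]
ee_rot: [3.141, 0.488, 0.092]
contact_force: [-0.4, 1.0, -2.3]
grip_width: 18.6
grip_force: 89.7
```

```bash
python3 - <<'E'
from h import *
p,r,s=cur(); print(p,s['ee_rot'],s['grip_force'],s['grip_width'],s['time_s'])
Rs=r@R.from_euler('x',np.pi).as_matrix().T
rel=R.from_matrix(RT0)*R.from_euler('x',-np.pi)
rel=rel.as_matrix().T@(TCP0-PAN); pan=p-Rs@rel; print('pan est',pan,rel)
ims=[]
for n in('scene','wrist'):
    c=vision.read_camera(n); f=cv2.resize(c['frame'],(2048,1536),interpolation=cv2.INTER_CUBIC)
    for b in PARTS:
        q=4*proj(c,b@Rs.T+pan)
        for i in range(8):
            for j in range(i):
                if bin(i^j).count('1')==1: cv2.line(f,tuple(int(x) for x in q[i]),tuple(int(x) for x in q[j]),(255,0,0),2)
    ims.append(cv2.resize(f[440:1000,720:1360],(400,350)) if n=='scene' else cv2.resize(f[:1400],(400,350)))
cv2.imwrite('pics/r1.png',cv2.cvtColor(np.hstack(ims),cv2.COLOR_RGB2BGR))
plan(TCP0+RT0@[-4,0,0],RT0,4)
E
```

```text
[ 552.24093631 -292.00229419  177.11881236] [3.14057262 0.48826614 0.09239198] 89.72751259803772 18.622660152034545 11.5333
pan est [ 646.94697792 -280.18162577  124.21921424] [-109.06077573   -3.03462435    1.96678747]
dist 60.84926522742334 rot deg [-0.14540653  0.0791207   0.08476989]
{"tx":0.12,"ty":0.13,"tz":1.51,"wx":-0,"wy":0,"wz":0}
{"tx":0.11,"ty":0.13,"tz":1.51,"wx":-0.1,"wy":0,"wz":0}
{"tx":0.12,"ty":0.13,"tz":1.51,"wx":-0,"wy":0.1,"wz":0.1}
{"tx":0.12,"ty":0.13,"tz":1.52,"wx":-0,"wy":-0,"wz":-0}
```

View pics/r1.png

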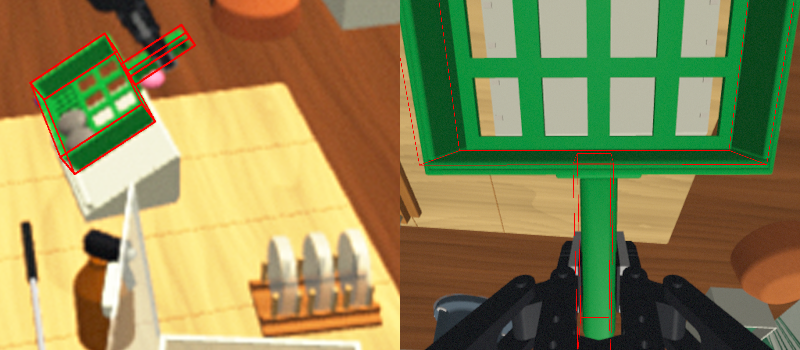

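The overlay agrees to a few mm, so the sieve has barely slipped. I'll lower it onto the ramp along the slope normal.

Call:
servo_tool --series '[{"tx": 0.1, "ty": 0.1, "tz": 1.5, "wx": 0, "wy": 0, "wz": 0, "claw": 1}, {"tx": 0.1, "ty": 0.1, "tz": 1.6, "wx": 0, "wy": 0, "wz": 0, "claw": 1}, {"tx": 0.1, "ty": 0.1, "tz": 1.5, "wx": 0, "wy": 0, "wz": 0, "claw": 1}, {"tx": 0.1, "ty": 0.1, "tz": 0.8, "wx": 0, "wy": 0, "wz": 0, "claw": 1}, {"tx": 0, "ty": 0, "tz": 0.3, "wx": 0, "wy": 0, "wz": 0, "claw": 1}]'

```text
time_s: 12.05
ee_pos: [529.1, -298.2, 126.0]
ee_rot: [3.141, 0.488, 0.092]
contact_force: [0.5, 0.3, -3.4]
grip_width: 18.6
grip_force: 89.7
```

Call:
servo_tool --series '[{"tx": 0, "ty": 0, "tz": 0.2, "wx": 0, "wy": 0, "wz": 0, "claw": 1}, {"tx": 0, "ty": 0, "tz": 0, "wx": 0, "wy": 0, "wz": 0, "claw": 1}, {"tx": 0, "ty": 0, "tz": 0, "wx": 0, "wy": 0, "wz": 0, "claw": 1}]'

```text
time_s: 12.3
ee_pos: [530.0, -298.9, 125.2]
ee_rot: [3.139, 0.485, 0.091]
contact_force: [0.6, 0.5, -3.0]
grip_width: 18.8
grip_force: 89.8
```

Call:
servo_tool --series '[{"tx": 0, "ty": 0, "tz": 0.2, "wx": 0, "wy": 0, "wz": 0, "claw": 1}, {"tx": 0, "ty": 0, "tz": 0, "wx": 0, "wy": 0, "wz": 0, "claw": 1}, {"tx": 0, "ty": 0, "tz": 0, "wx": 0, "wy": 0, "wz": 0, "claw": 1}]'

```text
time_s: 12.55
ee_pos: [529.5, -299.3, 123.4]
ee_rot: [3.138, 0.484, 0.091]
contact_force: [1.1, 0.1, 3.0]
grip_width: 18.9
grip_force: 90.5
```

Call:
servo_tool --series '[{"tx": 0, "ty": 0, "tz": 0.2, "wx": 0, "wy": 0, "wz": 0, "claw": 1}, {"tx": 0, "ty": 0, "tz": 0, "wx": 0, "wy": 0, "wz": 0, "claw": 1}, {"tx": 0, "ty": 0, "tz": 0, "wx": 0, "wy": 0, "wz": 0, "claw": 1}]'

```text
time_s: 12.8
ee_pos: [529.3, -299.4, 122.8]
ee_rot: [3.137, 0.483, 0.091]
contact_force: [2.7, 1.3, 7.2]
grip_width: 18.6
grip_force: 91.3
```

The force change shows it is on the ramp. Release, then retreat along the tool axis.

Call:
servo_tool --series '[{"tx": 0, "ty": 0, "tz": 0, "wx": 0, "wy": 0, "wz": 0, "claw": 2.2}, {"tx": 0, "ty": 0, "tz": 0, "wx": 0, "wy": 0, "wz": 0, "claw": 3.5}, {"tx": 0, "ty": 0, "tz": 0, "wx": 0, "wy": 0, "wz": 0, "claw": 5.5}, {"tx": 0, "ty": 0, "tz": 0, "wx": 0, "wy": 0, "wz": 0, "claw": 7}, {"tx": 0, "ty": 0, "tz": 0, "wx": 0, "wy": 0, "wz": 0, "claw": 7}]'

```text
time_s: 13.22
ee_pos: [526.9, -298.8, 120.1]
ee_rot: [3.141, 0.488, 0.092]
contact_force: [0.3, -0.3, -0.1]
grip_width: 69.0
grip_force: 0.0
```

Call:
servo_tool --series '[{"tx": 0, "ty": 0, "tz": -1, "wx": 0, "wy": 0, "wz": 0, "claw": 7}, {"tx": 0, "ty": 0, "tz": -2.5, "wx": 0, "wy": 0, "wz": 0, "claw": 7}, {"tx": 0, "ty": 0, "tz": -3.5, "wx": 0, "wy": 0, "wz": 0, "claw": 7}, {"tx": 0, "ty": 0, "tz": -3.5, "wx": 0, "wy": 0, "wz": 0, "claw": 7}, {"tx": -1, "ty": 0, "tz": -2, "wx": 0, "wy": 0, "wz": 0, "claw": 7}]'

```text
time_s: 13.63
ee_pos: [580.1, -294.2, 238.8]
ee_rot: [3.137, 0.482, 0.091]
contact_force: [0.7, 0.2, 0.2]
grip_width: 69.9
grip_force: 0.0
```

```bash
python3 fit.py | head -5; python3 look.py e.png >/dev/null; python3 - <<'E'
from h import *
ims=[]
for n,k in(('top',(120,240,260,420)),('wrist',(0,384,0,512)),('scene',(100,400,150,450))):
    c=vision.read_camera(n); a,b,l,r=k; ims.append(cv2.resize(c['frame'][a:b,l:r],(266,220)))
cv2.imwrite('pics/e2.png',cv2.cvtColor(np.hstack(ims),cv2.COLOR_RGB2BGR)); print(robot.sense()['time_s'])
E
```

```text
[[398, 0, 16, 28, 236], [408, 0, 25, 42, 527], [314, 94, 39, 11, 302], [200, 135, 61, 55, 1325]]
[[464, 346, 43, 38, 1483]]
[  357.25697794 -1671.30328783 -1037.56589481   105.35739235] 1.7881057262420654
grip [  315.18471224 -1745.25966178  -969.67348573]
rim [715.23506671 354.01219685 120.        ]
14.0333
```

View pics/e2.png

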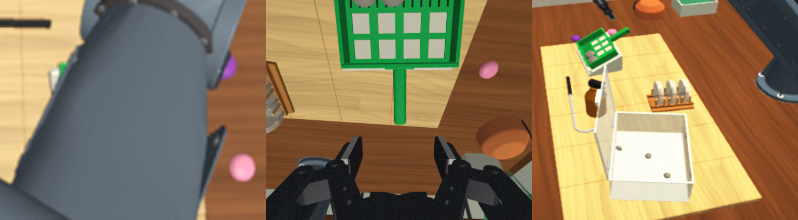

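In the scene camera the sieve has the same outline as at the start (200,135,61×55 px against 200,136,61×54). Large pebbles show in its nose (wrist (365,3) and (393,3)), three small ones are in the box, and the gripper is clear.

```bash
python3 -c "
from h import *
print(robot.hand_in())"
```

```text
the job is handed in; nothing more can be done
None
```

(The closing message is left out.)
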